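# Sort three capped vials into their colour-matched stands

## Task

Pick out the three small glass vials and stand each one upright in the recess of the round stand whose colour matches its cap: yellow, pink and blue. Set them down without tipping or dropping them, and leave the beaker, the petri dish, the timer and the green tape roll where they are.

Things in the scene. Friction and masses are not known exactly. Their poses are not given: they have to be found in the camera images.
- vial_yellow: Small upright clear-white glass vial, red label band, yellow cap. Round, 24 mm across the body (body up to 41 mm, then a 20 mm wide cap), 51 mm tall, about 22 g, loose. Origin: centre of its underside; z up along the vial. Grasp it round the body from above, fingers at any yaw.
- vial_pink: Small upright amber-brown glass vial, blue label band, pink cap. Round, 24 mm across the body (body up to 41 mm, then a 20 mm wide cap), 51 mm tall, about 22 g, loose. Origin: centre of its underside; z up along the vial. Grasp it round the body from above, fingers at any yaw.
- vial_blue: Small upright clear-white glass vial, blue label band, blue cap. Round, 24 mm across the body (body up to 41 mm, then a 20 mm wide cap), 51 mm tall, about 22 g, loose. Origin: centre of its underside; z up along the vial. Grasp it round the body from above, fingers at any yaw.
- stand_yellow: Yellow round vial stand, a low puck fixed to the surface: 58 mm across, rim 14 mm above the table, with a round recess in the middle, 40 mm wide and 8 mm deep (its floor is 6 mm above the table, so the 24 mm vial has about 8 mm of play all round). Origin: centre of its underside, on the table; z up.
- stand_pink: Pink round vial stand, a low puck fixed to the surface: 58 mm across, rim 14 mm above the table, with a round recess in the middle, 40 mm wide and 8 mm deep (its floor is 6 mm above the table, so the 24 mm vial has about 8 mm of play all round). Origin: centre of its underside, on the table; z up.
- stand_blue: Blue round vial stand, a low puck fixed to the surface: 58 mm across, rim 14 mm above the table, with a round recess in the middle, 40 mm wide and 8 mm deep (its floor is 6 mm above the table, so the 24 mm vial has about 8 mm of play all round). Origin: centre of its underside, on the table; z up.
- beaker: Clear plastic beaker, 45 mm across, 56 mm tall, empty, loose. A bystander. Origin: centre of its underside.
- petri_dish: Flat round tan petri dish, 61 mm across, 16 mm tall, loose. A bystander. Origin: centre of its underside.
- timer: White bench timer with a grey display and a red key, 62 x 66 mm, 19 mm tall, loose. A bystander. Origin: centre of its underside.
- green_tape: Roll of green tape lying flat, 62 mm across, 19 mm tall, with a hole in the middle, loose. A bystander (not a stand). Origin: centre of its underside.
Not all that is in view belongs to the job. Leave any turquoise look-alike of the vial_yellow alone.

How it is judged:
By the outcome, as a careful person would: the job done as asked, in the order asked, and still so for the second after the job is handed in, with the robot touching nothing.
It also fails if it takes over 104 s, if anything falls off the work surface, if the arm or the gripper's body presses on something with over 40 N, if the wrist force passes 120 N, or if a joint passes its speed limit or range.

## Robot

A 6-joint arm with a two-finger parallel gripper is mounted at the origin on a cart in front of the work surface, level with it; the furniture and walls round the work are solid. World frame = base frame: x ahead of the robot, y to its left, z up, the work surface at z = 0. Lengths are in m, angles in rad, forces in N, time in s.
With the tool pointing down it reaches from about 0.275 to 0.875 m from the base axis. Payload 12.5 kg.
Tool frame: the origin (TCP) lies at the very end of the fingers, on their centre line; the grasp point (between the pads) lies 19 mm behind it; z points along the fingers, y is the line along which they close (so a half turn about z gives the same grasp; the last joint's range is limited). The gripper opens to 85 mm and grips with 20 to 120 N. Pads are 22 mm wide; open, the fingers measure 114 mm over their backs; the gripper's body (76 mm by 85 mm) begins 54 mm behind the grasp point. The pads swing forward as they close: fully open they stand 13 mm farther back than shut.
Start: joints at [1.155, 0.351, 1.652, -0, 1.139, -0.085], TCP at [0.179, 0.52, 0.231] pointing down, gripper open.
Joint ranges: [-2.75, 2.75], [-0.79, 2.1], [0.01, 2.65], [-1.57, 4.71], [0.07, 3.14], [-2.87, 2.87]. Speed limits (rad/s): [2.22, 2.22, 2.79, 3.14, 3.14, 3.14].

## Interface

Orientations are given as a 3x3 rotation matrix whose columns are the frame's x, y, z axes.
In Python, from bench import manip gives the robot as it stands. Calls block until the motion is done:
- manip.move_ptp(position, orientation): joint-space move of the TCP to a pose.
- manip.move_l(position, attitude=None, max_speed=0.15): straight line of the TCP; attitude=None keeps the orientation; max_speed is the mean speed in m/s.
- manip.move_j(angles): joint-space move.
- manip.set_gripper(opening, effort=None): opening from 0.0 (shut) to 1.0 (fully open); effort is the grip in N (None keeps the last); returns when the fingers have stopped.
- manip.dwell(seconds).
- manip.inverse_kinematics(position, orientation): joint angles nearest the present ones, or None.
- manip.grab_frame(name): name is "scene" or "top"; returns (picture, depth): 480x640x3 uint8, red, green, blue; 480x640 float32, m along the optical axis (not along the pixel's ray), 0 where there is no reading.
- manip.get_calibration(name): a dict with "camera_matrix" (3x3 intrinsics, pixels), "R" (3x3) and "t" (3): a world point X has camera coordinates R X + t. Camera axes: x right, y down, z forward; pixel columns grow to the right and rows downward; lengths in m; the calibration is good to about 2 mm. A picture is of the moment at which its call begins. get_calibration takes no time and is no camera call.
A pose or a line that the arm cannot do raises manip.Unreachable and nothing moves.
- manip.sign_off(): hands the job in; it is judged then, once.
Trained networks look in the newest picture that a camera, given by its name, has taken for a name from the list of things; names that differ only in an ending like _2 or _b are one class to them, and where a whole thing is asked for, a point or a joint stands for the part that bears it (a point fixed in the world has none). Each returns a list of dicts, best first, with "confidence" (0 to 1); they miss things now and then, are a little off and sometimes report something else, mostly with a low value. They report only what shows in the picture. A call takes as long as a camera call. They do not tell look-alikes from the thing itself.
- manip.look_for(camera, name): "at" ([x, y, z] in m, in world coordinates, good to about 4 mm: the middle of the surface that is visible of it).
Readings, each from a call of its own:
- manip.current_time(): time.
- manip.current_qpos(): joint angles.
- manip.current_joint_vel(): joint speeds.
- manip.current_joint_torque(): joint torques, N m.
- manip.current_ee_pos(): TCP position.
- manip.current_tcp_rot(): TCP orientation.
- manip.current_force(): force on the tool from outside, world axes, zero at the start.
- manip.current_ft_torque(): the same for the moment, N m.
- manip.current_grip_width(): opening from 0.0 (shut) to 1.0 (fully open).
- manip.current_grip_force(): force on a finger pad.
Only numpy, scipy, OpenCV 4.12 (cv2) and the standard library are available. Lean on these libraries where they do the work, as an engineer would, in place of code of your own. Each camera call takes 0.05 s, during which the arm holds its last target. There are 200 camera calls.

## Working session

There is one attempt and no reset: what is moved stays moved. The work goes in short steps, each a Python script; the robot and the scene stay as the last script left them, time stands still between calls to the robot, and variables do not carry over. Pictures are saved under pics/ and viewed, at most 14 in all, crops included, and the job is handed in when it is done.

```bash
mkdir -p pics
python3 - <<'E'
from bench import manip
import cv2,numpy as np
for c in("scene","top"):
    p,d=manip.grab_frame(c); cv2.imwrite(f"pics/{c}0.png",p[:,:,::-1]); np.save(f"pics/{c}0.npy",d)
    for n in "vial_yellow vial_pink vial_blue stand_yellow stand_pink stand_blue beaker petri_dish timer green_tape".split():
        print(c,n,[(np.round(r["at"],3).tolist(),round(r["confidence"],2)) for r in manip.look_for(c,n)])
    k=manip.get_calibration(c); print(k)
print(manip.current_time(), manip.current_tcp_rot().round(3) if hasattr(manip.current_tcp_rot(),'round') else manip.current_tcp_rot())
E
```

```text
scene vial_yellow [([0.39, -0.068, 0.034], 0.93), ([0.441, -0.115, 0.037], 0.77)]
scene vial_pink [([0.542, 0.102, 0.032], 0.86)]
scene vial_blue [([0.557, -0.014, 0.031], 0.77)]
scene stand_yellow [([0.55, -0.296, 0.012], 0.71)]
scene stand_pink [([0.57, 0.244, 0.006], 0.84)]
scene stand_blue [([0.452, 0.24, 0.008], 0.69)]
scene beaker [([0.446, 0.006, 0.04], 0.89)]
scene petri_dish [([0.567, -0.16, 0.006], 0.8), ([0.424, 0.102, 0.02], 0.5)]
scene timer [([0.424, 0.102, 0.02], 0.87)]
scene green_tape [([0.421, -0.273, 0.018], 0.73)]
{'camera_matrix': array([[487.80169082,   0.        , 325.35760049],
       [  0.        , 487.80169082, 236.51416744],
       [  0.        ,   0.        ,   1.        ]]), 'R': array([[ 0.80954445, -0.58695825,  0.01085298],
       [-0.41093281, -0.57977562, -0.70355842],
       [ 0.41925172,  0.56510197, -0.71055455]]), 't': array([-0.40135644,  0.22358956,  0.66531498])}
top vial_yellow [([0.446, -0.111, 0.046], 0.62), ([0.389, -0.068, 0.051], 0.61)]
top vial_pink []
top vial_blue []
top stand_yellow [([0.552, -0.293, 0.006], 0.96)]
top stand_pink [([0.568, 0.241, 0.01], 0.8)]
top stand_blue [([0.447, 0.243, 0.008], 0.65)]
top beaker []
top petri_dish [([0.569, -0.156, 0.003], 0.84)]
top timer [([0.423, 0.105, 0.013], 0.9)]
top green_tape [([0.429, -0.267, 0.017], 0.72), ([0.451, 0.245, 0.005], 0.26)]
{'camera_matrix': array([[513.59456826,   0.        , 318.10187595],
       [  0.        , 513.59456826, 239.20169567],
       [  0.        ,   0.        ,   1.        ]]), 'R': array([[-0.00376166, -0.99996489, -0.00748827],
       [-0.97141306,  0.00543153, -0.23733347],
       [ 0.23736581,  0.00638144, -0.97139938]]), 't': array([-0.0028864 ,  0.49468384,  1.11349257])}
1.1 [[-0.946  0.325 -0.   ]
 [ 0.325  0.946 -0.   ]
 [ 0.    -0.    -1.   ]]
```

View pics/scene0.png

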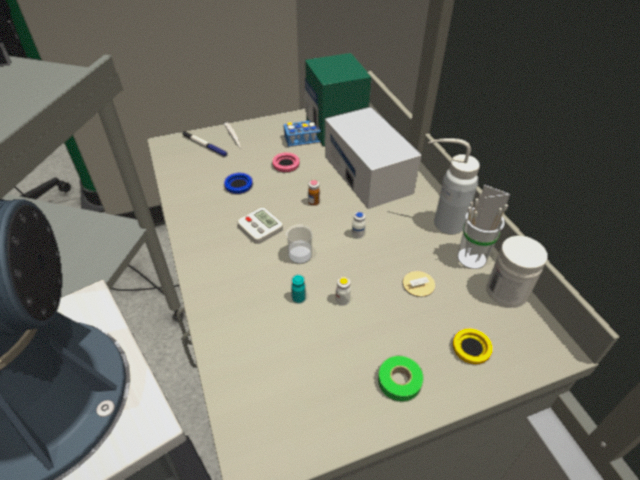

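View pics/top0.png

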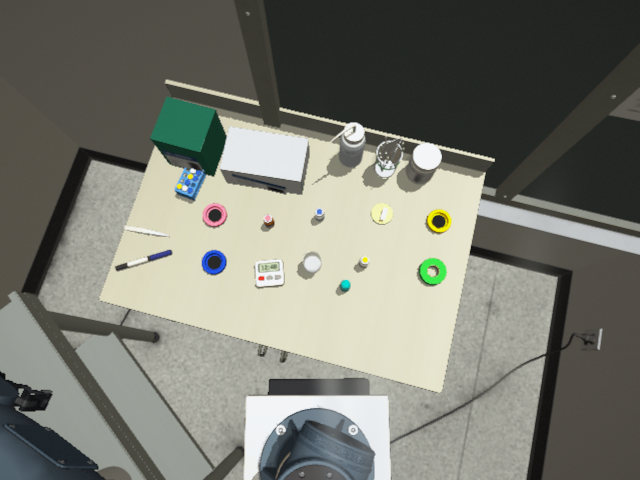

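The scene view shows the vials at yellow (343,290), pink (314,192) and blue (359,223), with the turquoise decoy at (299,288). In the top view the caps are at (364,262), (268,221) and (319,214). The stands are at yellow (439,221), pink (215,215) and blue (213,262). Next I'll refine these positions by colour.

```bash
cat > h.py <<'E'
from bench import manip
import cv2,numpy as np
def ray(c,uv,z):
    k=manip.get_calibration(c);R,t=np.array(k["R"]),np.array(k["t"])
    o=-R.T@t; d=R.T@np.linalg.inv(k["camera_matrix"])@[uv[0],uv[1],1]
    return (o+d*(z-o[2])/d[2])
HUE=dict(yellow=(24,34,150),pink=(165,180,90),blue=(108,125,130))
def blob(img,col,uv,r):
    hsv=cv2.cvtColor(img,cv2.COLOR_RGB2HSV);a,b,s=HUE[col]
    m=cv2.inRange(hsv,(a,s,70),(b,255,255));w=np.zeros_like(m);cv2.circle(w,tuple(map(int,uv)),r,255,-1)
    pts=cv2.findNonZero(m&w)
    if pts is None:return None,0,0
    return np.add(cv2.minEnclosingCircle(pts)[0],0),cv2.minEnclosingCircle(pts)[1],len(pts)
E
python3 - <<'E'
from h import *
caps={"top":dict(yellow=(364,261),pink=(268,219),blue=(319,212)),"scene":dict(yellow=(343,282),pink=(314,184),blue=(360,216))}
st={"top":dict(yellow=(439,221),pink=(215,215),blue=(213,262)),"scene":dict(yellow=(472,346),pink=(286,162),blue=(239,183))}
for c in caps:
    im=cv2.imread(f"pics/{c}0.png")[:,:,::-1].copy()
    for n in caps[c]:
        for l,u,r,z in(("cap",caps[c][n],8,.049),("stand",st[c][n],24,.012)):
            p,rad,k=blob(im,n,u,r); print(c,n,l,p,round(rad,1),k,ray(c,p,z).round(4) if k else "")
# height map: tall stuff near the workspace
k=manip.get_calibration("top");d=np.load("pics/top0.npy");v,u=np.mgrid[:480,:640]
P=np.linalg.inv(k["camera_matrix"])@np.stack([u.ravel(),v.ravel(),np.ones(u.size)])*d.ravel()
X=(k["R"].T@(P-np.array(k["t"])[:,None])).T
for y in np.arange(-.35,.36,.05):
    m=(abs(X[:,1]-y)<.025)&(X[:,2]>.07)&(X[:,0]>.3)&(X[:,0]<.9)
    print(round(y,2),X[m,0].min().round(3) if m.any() else None,X[m,2].max().round(3) if m.any() else None)
E
```

```text
top yellow cap [364.5  259.25] 2.3 17 [ 0.4496 -0.1108  0.049 ]
top yellow stand [438.51571655 220.93978882] 11.9 292 [ 0.5497 -0.2935  0.012 ]
top pink cap [267.  217.5] 1.8 9 [0.55   0.1138 0.049 ]
top pink stand [214.15957642 214.89007568] 11.9 279 [0.568  0.2455 0.012 ]
top blue cap [318.95455933 211.1363678 ] 2.1 15 [ 0.5647 -0.0074  0.049 ]
top blue stand [213.56521606 262.04348755] 12.1 315 [0.4522 0.2418 0.012 ]
scene yellow cap [343.16665649 280.5       ] 3.2 33 [ 0.4494 -0.1101  0.049 ]
scene yellow stand [472.38461304 345.23077393] 20.2 720 [ 0.5496 -0.2954  0.012 ]
scene pink cap [313.5 182. ] 1.8 12 [0.5504 0.1146 0.049 ]
scene pink stand [285.5 161.5] 13.0 350 [0.5674 0.2426 0.012 ]
scene blue cap [359. 214.] 2.2 16 [ 0.5649 -0.0054  0.049 ]
scene blue stand [238.  182.5] 13.5 350 [0.4515 0.2384 0.012 ]
-0.35 0.69 0.595
-0.3 0.652 0.579
-0.25 0.645 0.563
-0.2 0.659 0.547
-0.15 0.659 0.53
-0.1 0.69 0.514
-0.05 0.682 0.498
-0.0 0.673 0.481
0.05 0.615 0.465
0.1 0.616 0.472
0.15 0.629 0.459
0.2 0.643 0.405
0.25 0.667 0.389
0.3 0.669 0.373
0.35 0.683 0.356
```

```bash
cat >> h.py <<'E'
def rot(yx,yy):
    y=np.array([yx,yy,0.])/np.hypot(yx,yy);z=np.array([0,0,-1.]);return np.column_stack([np.cross(y,z),y,z])
def best(p,R):
    q0=np.array(manip.current_qpos());o=[]
    for s in(1,-1):
        Q=R@np.diag([s,s,1.]);q=manip.inverse_kinematics(p,Q)
        if q is not None:o.append((np.abs(np.array(q)-q0).max(),s,Q))
    return min(o,key=lambda a:a[0])[2]
G=.014
def pick(x,y,R,w=.6):
    R=best([x,y,.16],R);manip.move_ptp([x,y,.16],R);manip.set_gripper(w,25)
    manip.move_l([x,y,G],max_speed=.1);manip.set_gripper(0,25)
    print("grip",manip.current_grip_width(),manip.current_grip_force())
    manip.move_l([x,y,.16]);print("lifted",manip.current_grip_width(),manip.current_grip_force(),manip.current_time())
def place(x,y,R):
    R=best([x,y,.16],R);manip.move_ptp([x,y,.16],R);manip.dwell(.3)
    manip.move_l([x,y,.04],max_speed=.1);manip.dwell(.2);f0=manip.current_force()[2]
    z=.04
    for z in np.r_[np.arange(.030,.0215,-.004),.0215,.0205]:
        manip.move_l([x,y,z],max_speed=.03);f=manip.current_force()[2]-f0
        if z<.023:manip.dwell(.1);f=manip.current_force()[2]-f0
        if abs(f)>1.5:break
    print("down",z,f);manip.set_gripper(.55);manip.dwell(.2)
    manip.move_l([x,y,.16],max_speed=.1);print("t",manip.current_time())
def snap(tag):
    for c in("scene","top"):
        p,d=manip.grab_frame(c);cv2.imwrite(f"pics/{c}_{tag}.png",p[:,:,::-1])
E
python3 - <<'E'
from h import *
R=rot(.645,.764)
pick(.4495,-.1105,R); snap("y1")
E
```

```text
grip 0.2676231077295538 24.36972141265869
lifted 0.26788865769149234 24.485243260860443 7.075
```

Run:
```python
from h import *
R=rot(0,1)
place(.5497,-.2945,R)
pick(.550,.114,R); snap("y2")
im=cv2.imread("pics/scene_y2.png");cv2.imwrite("pics/c1.png",cv2.resize(im[290:400,380:530],None,fx=4,fy=4))
```

```text
down 0.0205 -0.030265779565628814
t 13.8583
grip 0.2680336878385671 24.509016573429108
lifted 0.2673143960082456 24.492776691913605 18.6833
```

View pics/c1.png

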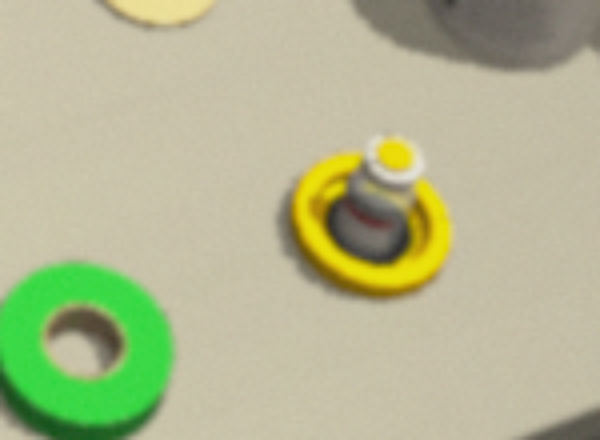

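View pics/scene_y2.png

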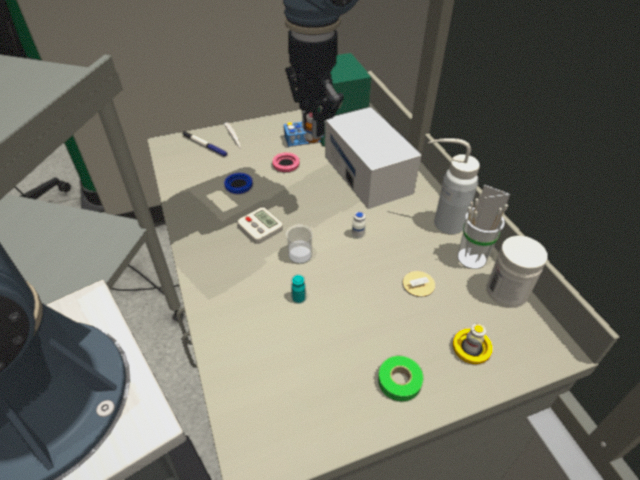

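The yellow vial stands upright inside its stand at (475,340), and its slight lean is what perspective gives there. The pink vial is held in the gripper at (315,130). Next I'll place pink and then move blue.

```bash
sed -i 's/.0215,.0205\]/.0215,.0207,.0202,.0198]/' h.py
python3 - <<'E'
from h import *
R=rot(0,1)
place(.5677,.244,R)
pick(.5648,-.0065,R); snap("p2")
place(.4518,.240,R)
manip.move_ptp([.35,0,.3],best([.35,0,.3],R)); manip.dwell(.5); snap("end")
for n in "beaker petri_dish timer green_tape".split():
    print(n,[np.round(r["at"],3).tolist() for r in manip.look_for("scene",n)][:1])
im=cv2.imread("pics/scene_end.png");cv2.imwrite("pics/c2.png",cv2.resize(im[120:320,200:400],None,fx=3,fy=3))
E
```

```text
down 0.0198 -0.7139369272017869
t 25.875
grip 0.26780894352048434 24.462054669857025
lifted 0.26651326199859693 24.484872221946716 30.175
down 0.0198 -0.4988031632507403
t 37.8333
beaker [[0.447, 0.003, 0.036]]
petri_dish [[0.565, -0.159, 0.005]]
timer [[0.424, 0.099, 0.019]]
green_tape [[0.421, -0.272, 0.018]]
```

View pics/c2.png

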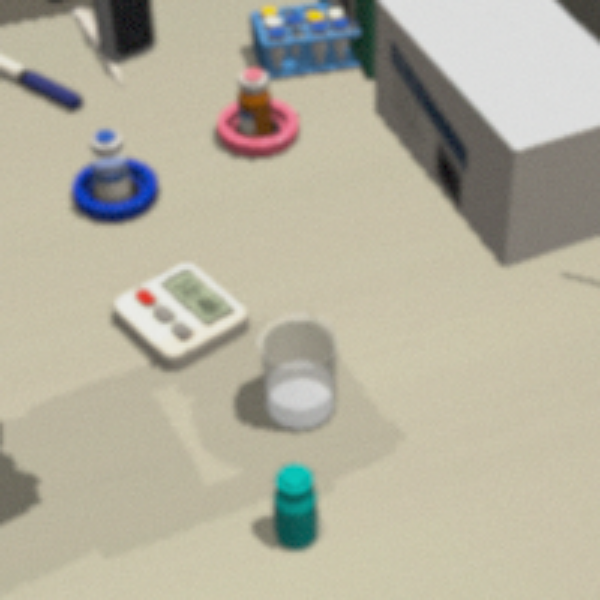

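View pics/top_end.png

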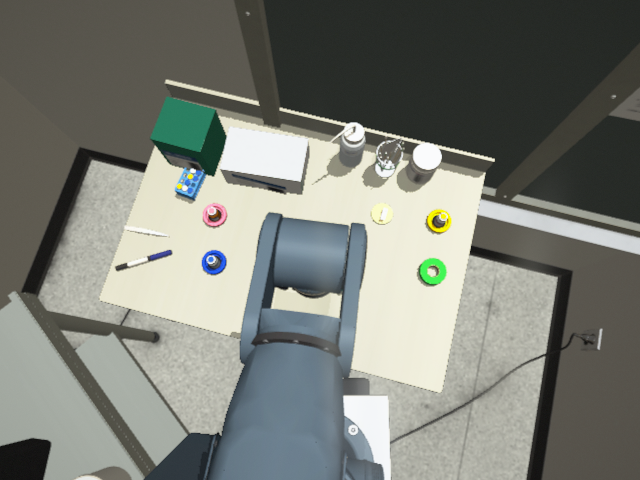

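In the top view all three vials stand upright in their stands, at (214,214), (213,262) and (439,221). The beaker, dish, timer and tape have not moved.

```bash
python3 -c "
from bench import manip
print(manip.sign_off())"
```

```text
the job is handed in; nothing more can be done
None
```

The yellow, pink and blue vials each stand upright in their matching stands, the beaker, petri dish, timer and green tape were left where they were, and the job was handed in at about 40 s on the robot's clock.

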